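# Load the punch bridge and lock it

## Task

Load the copper-topped die plate into the punch bridge: lay it flat on the grey bed in front of the low green bridge, push it lengthwise under the bridge until its leading end rests against the brass back stop, and then swing the red-ended lock bar shut behind it, fully against its stop pin. If the bar lies across the bed, swing it out of the way first. Leave everything else on the bench where it is.

Things in the scene. Friction and masses are not known exactly. Their poses are not given: they have to be found in the camera images.
- copper_plate_center (a point): Centre (half-way up) of the loose die plate to load: dark steel block 120 (own x) x 50 (own y) x 18 mm high with a copper sheet flush on top, about 0.5 kg; starts flat on the bench. Either end may go first.
- press: The punch bridge, fixed to the bench; its place and yaw differ each time. Origin on the bench, under the bed; own x is the push direction, own y to its left, z up. In its frame, mm: the grey bed is an 18 high slab, x -180 to 95, y -105 to 105, top at z 18, plain in front of x -46 but for the lock bar. With the plate home, its centre is at x 10, y 0, z 27 and its tail end at x -50.
- tunnel_mouth (a point): Middle of the tunnel mouth at bed height: x -20, y 0, z 18 mm in the bridge's frame. The tunnel runs from here along own x to x 45, 58 mm wide, 22 high (z 18 to 40). The green beam and legs over it are 158 wide, top at z 54; two punch heads on it (x 12, y +-30) reach z 72. Two fins 12 high in front of the mouth flare to about 75 wide at x -45.
- back_stop (a point): Face of the brass back stop at bed height: x 70, y 0, z 18 mm in the bridge's frame; the stop is 100 wide and 16 high. A plate that is home touches it with its leading end, and its tail sticks out 30 mm in front of the bridge, for pushing.
- lock_bar (a joint): Angle (rad) of the lock bar: 0 = shut, across the bed along the bridge's own -y, against its stop pin; grows as the free end swings away from the bridge (to own -x); 1.57 = along own -x, beside the lane; hard stop at 1.8. Starts from 0.45 to 1.75. It stays where it is left; about 1 N at the free end moves it. Below about 1.4 it is in the way of laying the plate.
- bar_pivot (a point): Axis of the lock bar's upright brass pivot pin, half-way up the bar: x -62, y 80, z 25 mm in the bridge's frame. The flat steel bar is 18 wide, 14 high (z 18 to 32) and reaches 140 beyond the pivot; its last 45 mm are red. Shut, it lies 3 mm behind the tail of a plate that is home. Its brass stop pin is at x -47, y -68 (12 mm diameter, 18 high).
- bar_end (a point): Middle of the free (red) end face of the lock bar, 140 mm from the pivot, half-way up the bar.
- alu_plate_center (a point): Centre (half-way up) of another die plate just like it, but aluminium-topped: not to be used. It, the copper-topped plate and the sanding block swap places between starts.
- sanding_block: Wooden sanding block 110 (own x) x 50 x 25 mm high, origin under its centre; leave alone.
- jar: Closed amber jar, 52 mm diameter, 100 mm high, between the stock and the bridge; origin under its centre; leave alone.
- saw_frame: Jeweller's saw frame lying flat, about 280 x 110 x 24 mm, at the back; origin under its blade, 40 mm beyond the inner end of the handle; leave alone.
- hammer: Hammer, 240 mm long, lying to the right of the bridge, origin under its middle; leave alone.
- mug: Blue mug, 76 mm diameter, 90 mm high, near the robot; origin under its centre; leave alone.
Not all that is in view belongs to the job. Leave any purple look-alike of the part that bears copper_plate_center alone.

How it is judged:
On the way, in this order (a step that is already met when the one before it is completed fails the run):
1. the copper-topped plate is under the bridge with its leading end within 8 mm of the back stop, while the lock bar is still open (over 0.12 rad) (x of copper_plate_center in the frame of press above 0.002 m and y of copper_plate_center in the frame of press between -0.006 and 0.006 m and z of copper_plate_center in the frame of press between 0.023 and 0.031 m and angle between the x axis of copper_plate_center and the x axis of press, either way round below 0.08 rad and value of joint lock_bar above 0.12 rad), for 0.1 s.
2. the lock bar is swung shut behind it (value of joint lock_bar below 0.06 rad), for 0.1 s.
At the end, for the whole second after the job is handed in: The copper-topped plate lies flat and at rest on the bed under the bridge, leading end within 5.5 mm of the back stop, in line within 0.08 rad and 6 mm sideways, and the lock bar is shut behind it (angle under 0.06 rad) and at rest. No bystander has moved more than 20 mm (x of copper_plate_center in the frame of press between 0.0045 and 0.013 m and y of copper_plate_center in the frame of press between -0.006 and 0.006 m and z of copper_plate_center in the frame of press between 0.023 and 0.031 m and angle between the x axis of copper_plate_center and the x axis of press, either way round below 0.08 rad and value of joint lock_bar below 0.06 rad and velocity of joint lock_bar below 0.05 rad/s and linear speed of copper_plate below 0.01 m/s); the robot touches nothing.
It fails at once if the other plate, sanding block, jar, saw frame, hammer or mug is moved by more than 20 mm (distance of any of alu_plate_center, sanding_block, jar, saw_frame, hammer, mug from where it was at the start of the episode above 0.02 m).
It also fails if it takes over 72 s, if anything falls off the work surface, if the arm or the gripper's body presses on something with over 40 N, if the wrist force passes 120 N, or if a joint passes its speed limit or range.

## Robot

A 7-joint arm with a two-finger parallel gripper is mounted at the origin on the work surface. World frame = base frame: x ahead of the robot, y to its left, z up, the work surface at z = 0. Lengths are in m, angles in rad, forces in N, time in s.
With the tool pointing down it reaches from about 0.4 to 0.875 m from the base axis. Payload 6.5 kg.
Tool frame: the origin (TCP) lies midway between the tips of the shut fingers; the grasp point (between the pads) lies 19 mm behind it; z points along the fingers, y is the direction in which the jaws open and shut (so a half turn about z gives the same grasp; the last joint's range is limited). The gripper opens to 85 mm and grips with 20 to 120 N. Pads are 22 mm wide; open, the fingers measure 114 mm over their backs; the gripper's body (76 mm by 85 mm) begins 54 mm behind the grasp point. The pads swing forward as they close: fully open they stand 13 mm farther back than shut.
Start: joints at [-1.283, 0.536, -0.004, 1.538, 0.003, 1.067, -0.071], TCP at [0.225, 0.61, 0.231] pointing down, gripper open.
Joint ranges: [-2.7, 2.7], [-0.37, 2.16], [-1.27, 1.26], [0.24, 2.4], [-1.31, 4.45], [0.19, 1.91], [-2.76, 2.76]. Speed limits (rad/s): [2.39, 2.39, 3.14, 3.14, 3.14, 3.14, 3.14].

## Interface

Orientations are given as a unit quaternion [w, x, y, z].
In Python, from plant import r, imaging gives the robot as it stands.
- The arm moves only by the tool drive_tool, never from a script. Its argument "motion" is a list of rows, each a list of 5 numbers: the opening, from 0 (shut) to 1 (fully open), then the shift along the tool's x, y, z as a fraction of full scale, then the turn about the tool's z as a fraction of full scale. A call has 1 to 12 rows; each row is the pose to reach, as a shift and turn from the pose commanded when the call began, along the tool's axes at that moment; what a row does not reach only later rows make up. Full scale, the value 1, is 0.15 m for a shift and 2 rad for a turn. A row lasts 1/8 s, in which the tool goes at most 62.5 mm and 10.7 degrees, less where a joint would pass 70% of its speed; a pose out of reach is approached as far as the arm can. A call with a number of a shift or a turn outside -1 to 1 is refused whole. A call with a gripper value outside its range is refused whole. The fingers move at their own pace and stop on an object; "newtons" is the grip in N (left out, the last holds). Time passes only in rows, so rows that repeat a pose let the fingers close. It gives the time, the measured TCP pose, the force and the opening at its end, in the units of the state.
- r.get_obs(): the state, without advancing time (a new reading comes with each control period).
- imaging.capture(name): name is "scene" or "side" or "wrist"; returns the picture (384x512x3 uint8, red, green, blue); there is no depth.
- imaging.camera_model(name): a dict with "vertical_fov" (degrees; the focal length in pixels is half the picture's height over the tangent of half this angle, whatever the lens; pixels are square), "cx", "cy" (the principal point, pixels), "world_from_camera" (4x4, takes a point from camera to world coordinates). Camera axes: x right, y down, z forward; pixel columns grow to the right and rows downward; lengths in m; the calibration is good to about 2 mm. A picture is of the moment at which its call begins: read the wrist's pose just before it. camera_model takes no time and is no camera call; for the wrist camera it gives the pose at the moment of the call.
- r.sign_off(): hands the job in, once; it reports no verdict.
The state is a dict: "time": time; "q": joint angles; "qvel": joint speeds; "joint_efforts": joint torques, N m; "eef_pos": TCP position; "orientation": TCP orientation; "force": force on the tool from outside, world axes, zero at the start; "torque": the same for the moment, N m; "finger_gap": finger opening in m.
Only numpy, scipy, OpenCV 4.12 (cv2) and the standard library are available. Lean on these libraries where they do the work, as an engineer would, in place of code of your own. Each camera call takes 0.05 s, during which the arm holds its last target.

## Working session

There is one attempt and no reset: what is moved stays moved. The work goes in short steps, Python scripts to look and compute and a tool call to move; the robot and the scene stay as the last step left them, time stands still between calls to the robot, and variables do not carry over. Pictures are saved under pics/ and viewed, and the job is handed in when it is done.

Besides the shell and the picture viewer there is one more tool, called as a command line: name --pt "numbers of a row" for each row, then --argument value for the rest. drive_tool: Moves the arm, as the interface text tells. Its arguments: {"type":"object","properties":{"motion":{"type":"array"},"newtons":{"type":"number"}},"required":["motion"]}

```bash
ls; mkdir -p pics
python3 - <<'E'
from plant import r, imaging
import cv2
for n in ["scene","side","wrist"]:
    m=imaging.camera_model(n); im=imaging.capture(n)
    cv2.imwrite(f"pics/{n}0.png",im[:,:,::-1])
    print(n,m)
print(r.get_obs())
E
```

```text
pics
scene {'vertical_fov': 49.8585910528988, 'cx': 261.52128929797885, 'cy': 195.8650632513109, 'world_from_camera': array([[-0.59337398,  0.6902562 , -0.41406968,  1.0307811 ],
       [ 0.80492013,  0.51094797, -0.30172133,  0.26773907],
       [ 0.00330304, -0.51232661, -0.85878434,  1.04826196],
       [ 0.        ,  0.        ,  0.        ,  1.        ]])}
side {'vertical_fov': 44.70880674181936, 'cx': 251.7009713803382, 'cy': 186.66622734838967, 'world_from_camera': array([[ 0.90647806, -0.21494064,  0.36345296,  0.00563454],
       [-0.42186478, -0.42410506,  0.80135199, -1.23239752],
       [-0.01810087, -0.87973599, -0.47511782,  0.75170702],
       [ 0.        ,  0.        ,  0.        ,  1.        ]])}
wrist {'vertical_fov': 66.46516849943323, 'cx': 258.3005902606983, 'cy': 187.44772359135612, 'world_from_camera': array([[ 3.45232228e-01,  9.00499215e-01,  2.64416096e-01,
         1.57780071e-01],
       [ 9.38517050e-01, -3.31044814e-01, -9.79544635e-02,
         6.34653698e-01],
       [-6.74339973e-04,  2.81976052e-01, -9.59421206e-01,
         3.73700774e-01],
       [ 0.00000000e+00,  0.00000000e+00,  0.00000000e+00,
         1.00000000e+00]])}
{'time': 0.15, 'q': array([-1.28321483,  0.5369634 , -0.00444192,  1.5386152 ,  0.00261457,
        1.06728359, -0.07114743]), 'qvel': array([ 1.28016969e-04, -1.92929220e-03,  2.98567046e-05, -4.25176950e-03,
        1.62433123e-04,  1.13539477e-03,  1.48267209e-03]), 'joint_efforts': array([ 8.59406573e-04, -5.83785689e+01,  1.04930509e+00, -2.59350854e+01,
        1.24661767e-02,  6.45777924e-03, -3.14045212e-05]), 'eef_pos': array([0.22503939, 0.6093085 , 0.23064502]), 'orientation': array([-5.85382779e-05,  1.75903807e-01,  9.84407157e-01, -6.29223951e-04]), 'force': array([-0.22373107, -0.57993716,  0.74611455]), 'torque': array([0.00460032, 0.0207824 , 0.03434407]), 'finger_gap': 0.08543530775623341}
```

View pics/scene0.png

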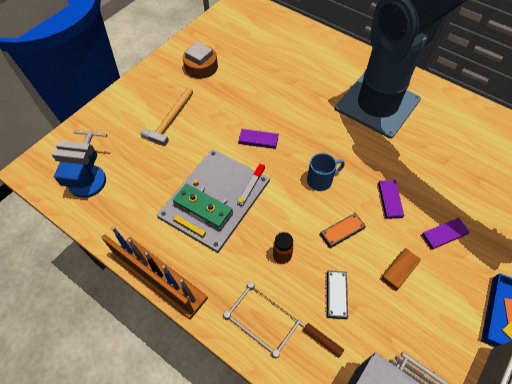

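View pics/side0.png

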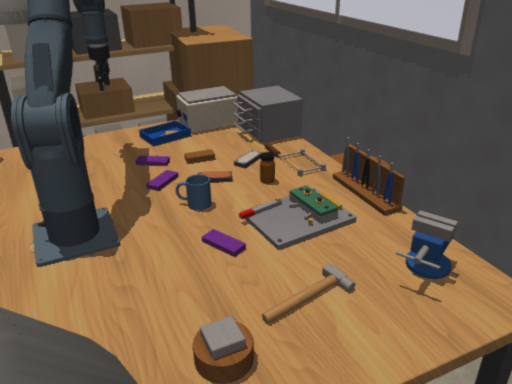

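View pics/wrist0.png

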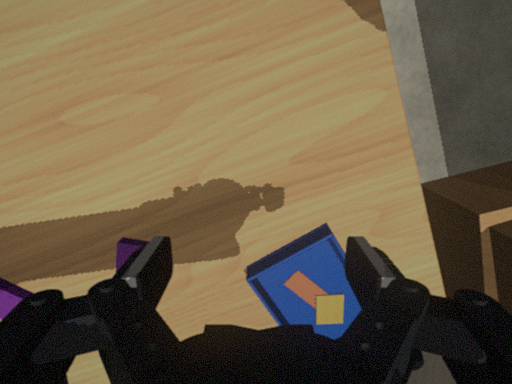

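Run:
```python
import cv2
a=cv2.imread("pics/scene0.png")
cv2.imwrite("pics/s_press.png",cv2.resize(a[140:260,145:285],None,fx=5,fy=5,interpolation=cv2.INTER_CUBIC))
cv2.imwrite("pics/s_stock.png",cv2.resize(a[205:330,310:450],None,fx=5,fy=4.8*5/4.8,interpolation=cv2.INTER_CUBIC)[:600])
b=cv2.imread("pics/side0.png")
cv2.imwrite("pics/d_press.png",cv2.resize(b[140:260,200:360],None,fx=5,fy=5,interpolation=cv2.INTER_CUBIC))
```

```text
(no output)
```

View pics/s_press.png

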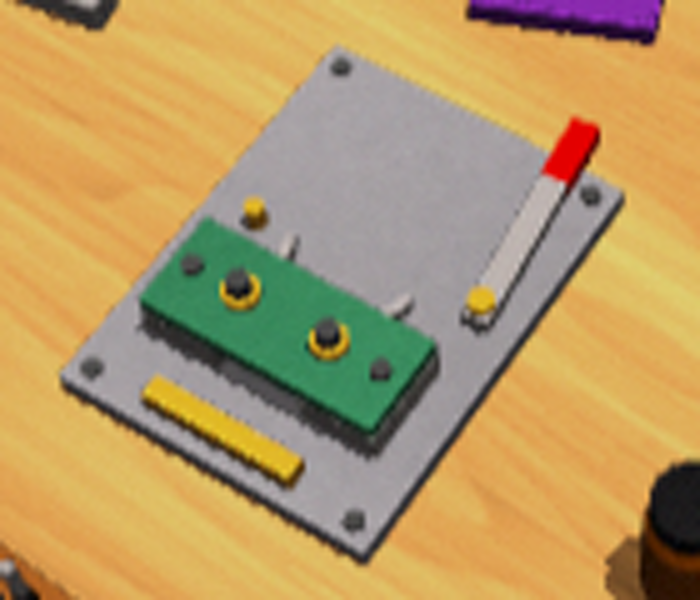

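View pics/s_stock.png

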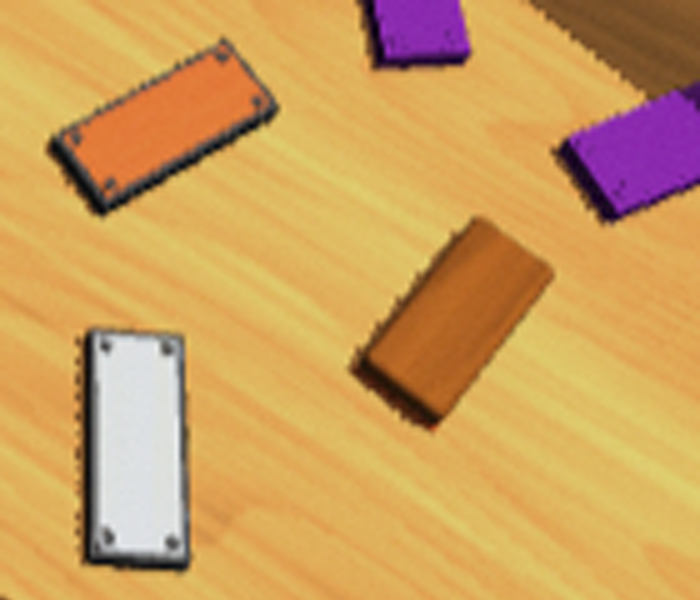

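View pics/d_press.png

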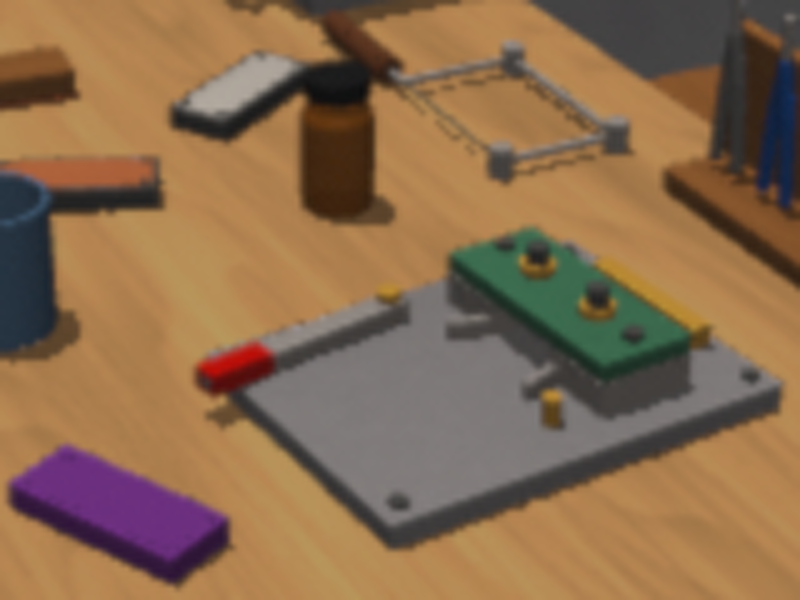

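```bash
cat > h.py <<'E'
import numpy as np, cv2
from scipy.optimize import least_squares
from plant import r, imaging
def K(m): 
    f=192/np.tan(np.radians(m["vertical_fov"])/2); return f
def proj(m,P):
    T=np.linalg.inv(m["world_from_camera"]); P=np.atleast_2d(P)
    c=P@T[:3,:3].T+T[:3,3]; f=K(m)
    return np.c_[f*c[:,0]/c[:,2]+m["cx"],f*c[:,1]/c[:,2]+m["cy"]]
def w(m,uv,z):
    uv=np.atleast_2d(np.array(uv,float)); T=m["world_from_camera"]; f=K(m)
    d=np.c_[(uv[:,0]-m["cx"])/f,(uv[:,1]-m["cy"])/f,np.ones(len(uv))]@T[:3,:3].T
    s=(z-T[2,3])/d[:,2]; return T[:3,3]+d*s[:,None]
def frame(p,P):
    c,s=np.cos(p[2]),np.sin(p[2]); P=np.atleast_2d(P)
    return np.c_[p[0]+c*P[:,0]-s*P[:,1],p[1]+s*P[:,0]+c*P[:,1],P[:,2]]
def fit(obs,p0):
    # obs list of (model, pts3 local, uv)
    f=lambda p: np.concatenate([(proj(m,frame(p,P))-uv).ravel() for m,P,uv in obs])
    s=least_squares(f,p0,loss='soft_l1'); return s.x,f(s.x).reshape(-1,2)
def uncrop(l,k,ox,oy): return (np.array(l,float)+.5)/k-.5+[ox,oy]
E
cat > m1.py <<'E'
from h import *
S=imaging.camera_model("scene"); D=imaging.camera_model("side")
bc=np.array([[-180,105,18],[-180,-105,18],[95,-105,18],[95,105,18]])/1e3
uvS=uncrop([(623,198),(338,47),(63,376),(365,549)],5,145,140)
uvD=uncrop([(235,388),(392,532),(780,383)],5,200,140)
ws=w(S,uvS,.018); print(ws.round(4)); print(w(D,uvD,.018).round(4))
for i in range(4): print(np.linalg.norm(ws[i]-ws[(i+1)%4]).round(4))
ex=(ws[2]-ws[1]); y0=np.arctan2(ex[1],ex[0]); p0=[*ws[:,:2].mean(0),y0]
Pg=np.array([[-7,-79,54],[-7,79,54],[45,79,54],[45,-79,54]])/1e3
p,e=fit([(S,bc,uvS)],p0); print("scene",p.round(4),e.round(1).tolist())
p2,e=fit([(D,bc[[0,1,2]],uvD)],p0); print("side",p2.round(4),e.round(1).tolist())
p,e=fit([(S,bc,uvS),(D,bc[[0,1,2]],uvD)],p0); print("both",p.round(4),e.round(1).tolist())
bar=w(S,uncrop([(586,128)],5,145,140),.032); piv=frame(p,[[-.062,.08,.032]])
print("piv px",proj(S,piv),uncrop([(481,300)],5,145,140),"bar end",bar,piv,np.linalg.norm(bar-piv))
d=(bar-piv)[0]; a=np.arctan2(d[1],d[0])-p[2]; print("bar angle", -((a+np.pi/2+np.pi)%(2*np.pi)-np.pi))
# plates
cu=uncrop([(52,147),(224,40),(277,101),(103,205)],5,310,205)
cw=w(S,cu,.018); print(cw.round(4)); 
print([np.linalg.norm(cw[i]-cw[(i+1)%4]).round(4) for i in range(4)])
cp=np.array([[-60,-25,18],[60,-25,18],[60,25,18],[-60,25,18]])/1e3
d=cw[1]-cw[0]
for sg in (cp,cp*[1,-1,1]):
    q,e=fit([(S,sg,cu)],[*cw[:,:2].mean(0),np.arctan2(d[1],d[0])]); print("cu",q.round(4),e.round(1).tolist())
print(w(S,[(343,230),(284,248),(322,172),(337,295),(401,269)],.018).round(3))
E
python3 m1.py
```

```text
[[ 0.4739 -0.1101  0.018 ]
 [ 0.4886 -0.3185  0.018 ]
 [ 0.7595 -0.2941  0.018 ]
 [ 0.7397 -0.0897  0.018 ]]
[[ 0.4734 -0.16    0.018 ]
 [ 0.4888 -0.3293  0.018 ]
 [ 0.7624 -0.2986  0.018 ]]
0.2089
0.2719
0.2054
0.2665
scene [ 0.6574 -0.1996  0.0855] [[0.9, -1.1], [0.1, -0.5], [-0.9, 0.0], [-0.0, 1.5]]
side [ 0.6565 -0.2069  0.112 ] [[-7.4, -5.3], [0.5, 0.3], [0.5, 0.3]]
both [ 0.658  -0.202   0.0967] [[-0.2, -2.0], [-1.4, -0.8], [-1.6, 0.2], [-0.3, 1.0], [-7.6, -6.7], [-0.9, -1.1], [-0.2, -0.2]]
piv px [[240.51896634 200.43555481]] [[240.8 199.6]] bar end [[ 0.45413067 -0.15214998  0.032     ]] [[ 0.58852753 -0.12835738  0.032     ]] 0.13648664532203728
bar angle 1.4922655691601596
[[0.5366 0.1078 0.018 ]
 [0.4217 0.1505 0.018 ]
 [0.4379 0.1936 0.018 ]
 [0.5496 0.1486 0.018 ]]
[np.float64(0.1226), np.float64(0.0461), np.float64(0.1205), np.float64(0.0428)]
cu [0.4871 0.1506 2.0467] [[0.2, 0.2], [9.7, 28.0], [-0.3, -0.4], [-8.4, -27.3]]
cu [0.4862 0.1499 2.7667] [[-0.2, -1.6], [-0.5, -0.5], [0.2, 0.7], [0.5, 0.9]]
[[0.488 0.152 0.018]
 [0.63  0.052 0.018]
 [0.358 0.002 0.018]
 [0.656 0.234 0.018]
 [0.496 0.333 0.018]]
```

Candidates with the right shape: orange-topped plate with a dark rim and screws (343,230), white-topped plate (337,295), brown plain wood block (401,269), purple ones (391,200), (445,233), (259,138). The orange-topped one is the copper plate: the size fits 120x50 and the enlarged crop shows the screws. The bar is open at about 1.49 rad, so I can leave it until the end.

```bash
cat >> h.py <<'E'
def pose():
    o=r.get_obs(); q=o["orientation"]; h=2*np.arctan2(q[2],q[1]); return o["eef_pos"],h,o
def plan(t,h1,quiet=False):
    p,h,o=pose(); d=np.array(t)-p; 
    s=np.array([d[0]*np.cos(h)+d[1]*np.sin(h), d[0]*np.sin(h)-d[1]*np.cos(h), -d[2]])/.15
    dh=(h1-h+np.pi)%(2*np.pi)-np.pi
    print("t",round(o["time"],2),"p",p.round(4),"h",round(h%(2*np.pi),4),"F",o["force"].round(1),"gap",round(o["finger_gap"],4),"\nshift frac",s.round(3),"turn frac",round(-dh/2,3), "turn rows>=",abs(dh)/.187, "norm mm",np.linalg.norm(s)*150)
E
python3 -c "
from h import *
plan([.487,.150,.22],2.767)"
```

```text
t 0.15 p [0.225  0.6093 0.2306] h 2.7879 F [-0.2 -0.6  0.7] gap 0.0854 
shift frac [-2.699 -2.268  0.071] turn frac 0.01 turn rows>= 0.11200508478817736 norm mm 528.8676387465565
```

drive_tool --pt "1 -0.3 -0.25 0 0" --pt "1 -0.6 -0.5 0 0" --pt "1 -0.9 -0.75 0 0"

```text
time: 0.52
eef_pos: [0.3136, 0.4556, 0.2311]
orientation: [0.0, 0.176, 0.984, -0.0]
force: [1.1, 0.8, 0.2]
finger_gap: 0.0852
```

drive_tool --pt "1 -0.3 -0.25 0 0" --pt "1 -0.6 -0.5 0 0" --pt "1 -0.9 -0.75 0 0"

```text
time: 0.9
eef_pos: [0.4012, 0.3033, 0.2313]
orientation: [0.0, 0.176, 0.984, 0.0]
force: [1.2, 0.9, -0.6]
finger_gap: 0.0856
```

drive_tool --pt "1 -0.3 -0.25 0 0.01" --pt "1 -0.6 -0.5 0 0.01" --pt "1 -0.9 -0.75 0.07 0.01" --pt "1 -0.9 -0.75 0.07 0.01" --pt "1 -0.9 -0.75 0.07 0.01"

```text
time: 1.52
eef_pos: [0.4878, 0.1533, 0.2206]
orientation: [-0.0, 0.186, 0.983, 0.0]
force: [-0.3, 0.3, 0.6]
finger_gap: 0.0854
```

Run:
```python
from h import *
plan([.487,.150,.2],2.767)
import pickle
m=imaging.camera_model("wrist"); im=imaging.capture("wrist"); pickle.dump(m,open("w1.pkl","wb"))
cv2.imwrite("pics/w1.png",im[:,:,::-1])
```

```text
t 1.52 p [0.4878 0.1533 0.2206] h 2.7678 F [-0.3  0.3  0.6] gap 0.0854 
shift frac [-0.003 -0.022  0.137] turn frac 0.0 turn rows>= 0.004286034757214148 norm mm 20.85667088375222
```

View pics/w1.png

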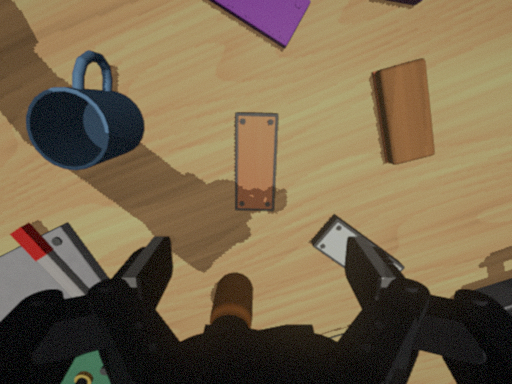

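The wrist picture shows the copper plate with corners at (236,112), (278,112), (274,211), (236,211), the mug at (85,128) and the alu plate at (357,240).

Run:
```python
from h import *
import pickle
m=pickle.load(open("w1.pkl","rb")); im=cv2.imread("pics/w1.png")
cv2.imwrite("pics/w1c.png",cv2.resize(im[95:225,215:300],None,fx=4.5,fy=4.5,interpolation=cv2.INTER_CUBIC))
uv=[(235.5,112),(278,112.5),(274,211),(235.5,211)]
c=w(m,uv,.018); print(c.round(4),[np.linalg.norm(c[i]-c[(i+1)%4]).round(4) for i in range(4)])
cp=np.array([[60,25,18],[60,-25,18],[-60,-25,18],[-60,25,18]])/1e3
for s in (cp,cp*[1,-1,1]):
  q,e=fit([(m,s,np.array(uv))],[.487,.150,2.767]); print(q.round(4),e.round(1).tolist())
```

```text
[[0.4224 0.1517 0.018 ]
 [0.4406 0.1968 0.018 ]
 [0.5516 0.1504 0.018 ]
 [0.5339 0.1053 0.018 ]] [np.float64(0.0486), np.float64(0.1203), np.float64(0.0485), np.float64(0.1208)]
[0.4871 0.1511 2.7496] [[-0.7, 0.0], [0.5, 0.4], [0.8, 0.1], [-0.4, -0.6]]
[0.4858 0.1477 2.7759] [[38.4, 0.3], [-47.8, 0.1], [-40.6, -0.1], [37.6, -0.4]]
```

View pics/w1c.png

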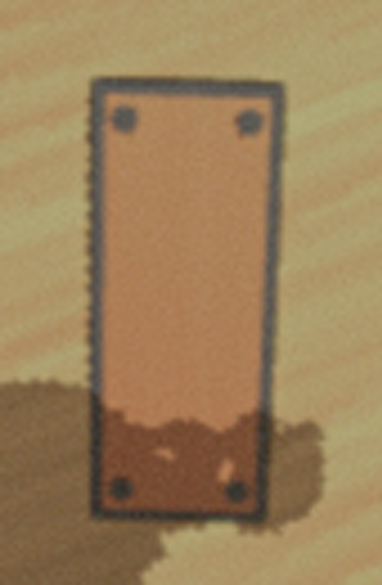

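```bash
python3 -c "
from h import *
plan([.487,.151,.001],2.755)"
```

```text
t 1.57 p [0.4876 0.1541 0.2207] h 2.7695 F [-0.1  0.7  0.5] gap 0.0854 
shift frac [-0.004 -0.021  1.465] turn frac 0.007 turn rows>= 0.07750534781186784 norm mm 219.73056969960498
```

drive_tool --pt "1 0 -0.02 0.3 0.007" --pt "1 0 -0.02 0.6 0.007" --pt "1 0 -0.02 0.9 0.007" --pt "1 0 -0.02 1.0 0.007"

```text
time: 2.08
eef_pos: [0.4849, 0.1512, 0.0688]
orientation: [-0.002, 0.191, 0.982, -0.001]
force: [-0.7, -0.6, -0.4]
finger_gap: 0.085
```

drive_tool --pt "1 0 0 0.2 0" --pt "1 0 0 0.35 0" --pt "1 0 0 0.46 0" --pt "1 0 0 0.46 0" --pt "1 0 0 0.46 0"

```text
time: 2.7
eef_pos: [0.4879, 0.1505, 0.0027]
orientation: [0.001, 0.193, 0.981, 0.0]
force: [-0.4, 0.0, -0.0]
finger_gap: 0.0854
```

Run:
```python
from h import *
plan([.487,.151,.001],2.755)
im=imaging.capture("wrist"); cv2.imwrite("pics/w2.png",im[:,:,::-1])
```

```text
t 2.7 p [0.4879 0.1505 0.0027] h 2.7541 F [-0.4  0.  -0. ] gap 0.0854 
shift frac [0.007 0.001 0.011] turn frac -0.0 turn rows>= 0.004879985387563701 norm mm 1.985011544255949
```

View pics/w2.png

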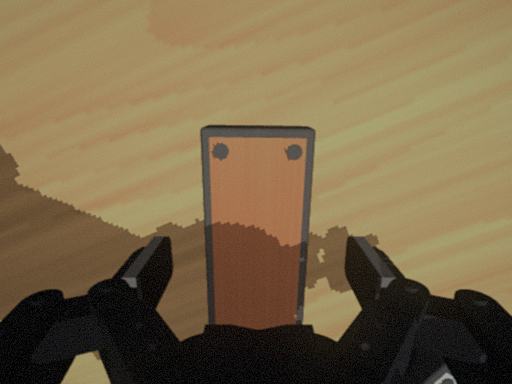

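The plate is centred between the fingers (edges at columns 207 and 305, fingers at 170 and 345). Closing.

drive_tool --pt "0.4 0 0 0.01 0" --pt "0.3 0 0 0.01 0" --pt "0.2 0 0 0.01 0" --pt "0.2 0 0 0.01 0" --pt "0.2 0 0 0.01 0" --pt "0.2 0 0 0.01 0" --pt "0.2 0 0 0.01 0" --pt "0.2 0 0 0.01 0" --newtons 70

```text
time: 3.75
eef_pos: [0.4873, 0.15, 0.0009]
orientation: [0.0, 0.193, 0.981, 0.0]
force: [-1.7, -0.1, 7.3]
finger_gap: 0.0481
```

drive_tool --pt "0.2 0 0 -0.1 0" --pt "0.2 0 0 -0.3 0" --pt "0.2 0 0 -0.5 0" --pt "0.2 0 0 -0.8 0" --pt "0.2 0 0 -1 0" --pt "0.2 0 0 -1 0" --pt "0.2 0 0 -1 0"

```text
time: 4.62
eef_pos: [0.4858, 0.1497, 0.1491]
orientation: [-0.001, 0.193, 0.981, -0.001]
force: [-0.1, 0.2, -6.7]
finger_gap: 0.0482
```

Run:
```python
from h import *
plan([.52,.04,.17],3.24)
im=imaging.capture("wrist"); cv2.imwrite("pics/w3.png",im[:,:,::-1])
```

```text
t 4.62 p [0.4858 0.1497 0.1491] h 2.754 F [-0.1  0.2 -6.7] gap 0.0482 
shift frac [-0.488 -0.591 -0.139] turn frac -0.243 turn rows>= 2.5988371476408383 norm mm 116.75812915867897
```

View pics/w3.png

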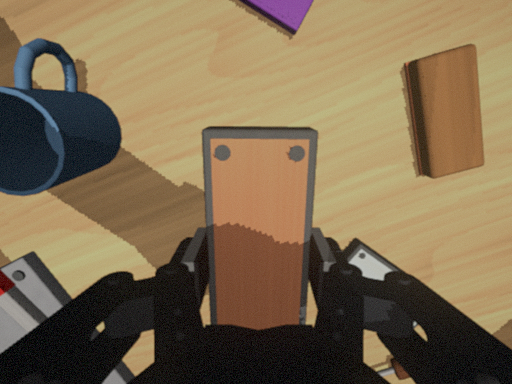

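drive_tool --pt "0.2 0 -0.05 -0.1 0" --pt "0.2 -0.15 -0.2 -0.14 -0.06" --pt "0.2 -0.3 -0.4 -0.14 -0.12" --pt "0.2 -0.49 -0.6 -0.14 -0.18" --pt "0.2 -0.49 -0.6 -0.14 -0.24" --pt "0.2 -0.49 -0.6 -0.14 -0.24" --pt "0.2 -0.49 -0.6 -0.14 -0.24"

```text
time: 5.55
eef_pos: [0.5207, 0.0393, 0.1712]
orientation: [-0.0, -0.045, 0.999, 0.0]
force: [-0.2, -0.9, -6.7]
finger_gap: 0.0484
```

Run:
```python
from h import *
plan([.51,-.10,.17],3.24)
```

```text
t 5.55 p [0.5207 0.0393 0.1712] h 3.2324 F [-0.2 -0.9 -6.7] gap 0.0484 
shift frac [ 0.155 -0.919  0.008] turn frac -0.004 turn rows>= 0.0408213352384174 norm mm 139.7616392827652
```

drive_tool --pt "0.2 0.05 -0.3 0 0" --pt "0.2 0.1 -0.6 0 0" --pt "0.2 0.15 -0.9 0 0" --pt "0.2 0.15 -1 0 0"

```text
time: 6.05
eef_pos: [0.5116, -0.1157, 0.1714]
orientation: [-0.0, -0.044, 0.999, -0.001]
force: [0.3, -0.1, -7.9]
finger_gap: 0.0482
```

drive_tool --pt "0.2 0 -0.25 -0.1 0" --pt "0.2 0 -0.5 -0.2 0" --pt "0.2 0 -0.68 -0.3 0" --pt "0.2 0 -0.68 -0.3 0" --pt "0.2 0 -0.68 -0.3 0"

```text
time: 6.68
eef_pos: [0.5219, -0.2121, 0.2158]
orientation: [-0.0, -0.047, 0.999, 0.001]
force: [-0.7, 0.7, -7.0]
finger_gap: 0.0484
```

Run:
```python
from h import *
import pickle
plan([.545,-.213,.17],3.24)
m=imaging.camera_model("wrist"); im=imaging.capture("wrist"); pickle.dump(m,open("w4.pkl","wb"))
cv2.imwrite("pics/w4.png",im[:,:,::-1])
cv2.imwrite("pics/w4b.png",cv2.resize(im[:,:,::-1],(800,600),interpolation=cv2.INTER_CUBIC))
```

```text
t 6.67 p [ 0.5219 -0.2121  0.2158] h 3.2351 F [-0.7  0.7 -7. ] gap 0.0484 
shift frac [-0.153 -0.02   0.305] turn frac -0.002 turn rows>= 0.02633387604982883 norm mm 51.27689171913757
```

View pics/w4b.png

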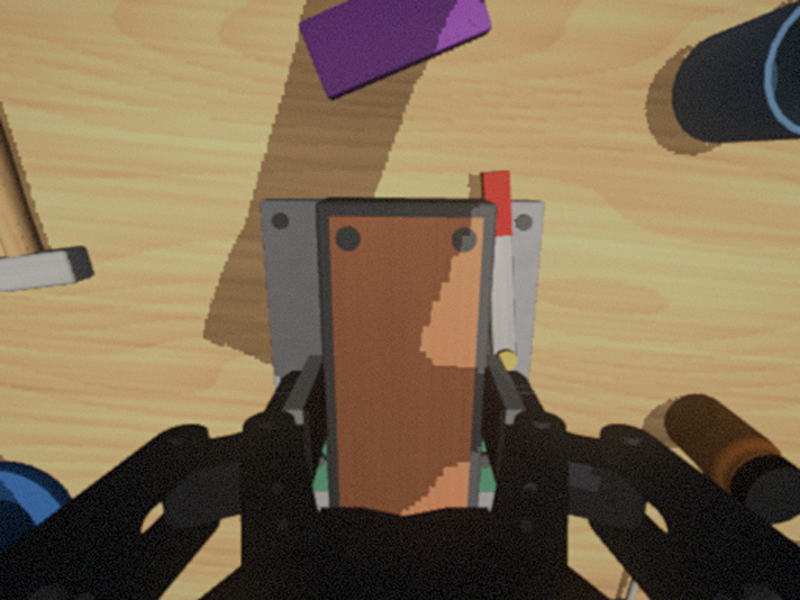

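Run:
```python
from h import *
import pickle
m=pickle.load(open("w4.pkl","rb")); im=cv2.imread("pics/w4.png")
k=800/512
def u(l): return uncrop(l,k,0,0)
c=w(m,u([(262,200),(544,202),(275,375),(531,370)]),.018); print(c.round(4))
d=c[1]-c[0]; print(np.linalg.norm(d), "yaw", np.arctan2(-d[0],d[1]))
for a,b in((0,2),(1,3)):
    e=c[b]-c[a]; print("edge yaw",np.arctan2(e[1],e[0]))
yaw=np.arctan2(-d[0],d[1])
mid=(c[0]+c[1])/2
for yw in (yaw,.0855,.095): print("origin",mid[:2]+.18*np.array([np.cos(yw),np.sin(yw)]))
pl=w(m,u([(318,201),(496,203)]),.2158+.017); print("plate tail top corners",pl.round(4),np.linalg.norm(pl[0]-pl[1]))
e=pl[1]-pl[0]; print("plate yaw",np.arctan2(-e[0],e[1]), "mid",pl.mean(0))
cv2.imwrite("pics/w4c.png",cv2.resize(im[100:260,155:355],None,fx=4,fy=3.75*4/3.75,interpolation=cv2.INTER_CUBIC)[:600])
```

```text
[[ 0.4891 -0.3185  0.018 ]
 [ 0.4711 -0.1126  0.018 ]
 [ 0.6295 -0.3068  0.018 ]
 [ 0.6055 -0.0988  0.018 ]]
0.2066988723934483 yaw 0.08752336153135996
edge yaw 0.08303174426953026
edge yaw 0.1022333684788298
origin [ 0.65941522 -0.1998426 ]
origin [ 0.65944669 -0.20020544]
origin [ 0.65929257 -0.19850241]
plate tail top corners [[ 0.4637 -0.2405  0.2328]
 [ 0.4597 -0.1923  0.2328]] 0.048332417195649895
plate yaw 0.08343532223293774 mid [ 0.46170715 -0.2164012   0.2328    ]
```

View pics/w4c.png

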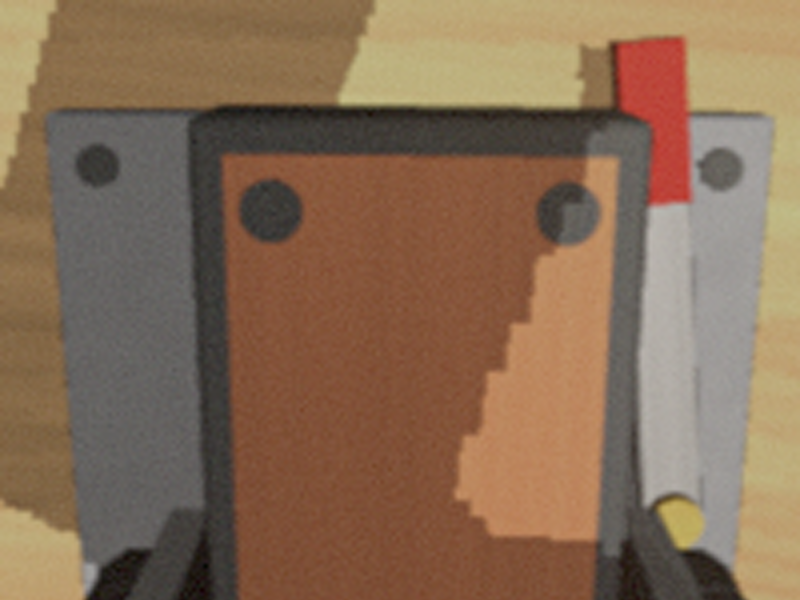

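Run:
```python
from h import *
plan([.5445,-.2104,.0205],3.2316)
```

```text
t 6.72 p [ 0.5218 -0.2119  0.2156] h 3.2358 F [ 1.   1.5 -6.7] gap 0.048 
shift frac [-0.151 -0.004  1.301] turn frac 0.002 turn rows>= 0.022423632619237025 norm mm 196.44882559362927
```

drive_tool --pt "0.2 -0.15 0 0.2 0.002" --pt "0.2 -0.15 0 0.5 0.002" --pt "0.2 -0.15 0 0.8 0.002" --pt "0.2 -0.15 0 1 0.002" --pt "0.2 -0.15 0 1 0.002" --pt "0.2 -0.15 0 1 0.002"

```text
time: 7.48
eef_pos: [0.5454, -0.2116, 0.0674]
orientation: [0.001, -0.045, 0.999, -0.0]
force: [0.2, 0.1, -5.1]
finger_gap: 0.0489
```

Run:
```python
from h import *
plan([.5445,-.2104,.0205],3.2316)
for n in ("side","wrist","scene"):
    im=imaging.capture(n); 
    if n=="side": im=cv2.resize(im[110:270,180:380],None,fx=4,fy=4,interpolation=cv2.INTER_CUBIC)[:600]
    cv2.imwrite(f"pics/{n}5.png",im[:,:,::-1])
```

```text
t 7.47 p [ 0.5454 -0.2116  0.0674] h 3.2307 F [ 0.2  0.1 -5.1] gap 0.0489 
shift frac [0.005 0.008 0.313] turn frac -0.0 turn rows>= 0.004774422148918933 norm mm 46.93706281437431
```

View pics/side5.png

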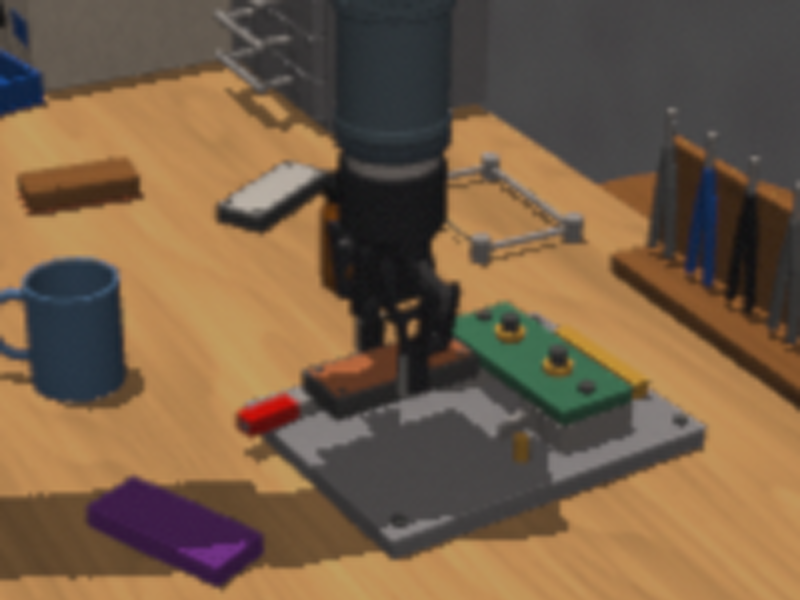

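View pics/wrist5.png

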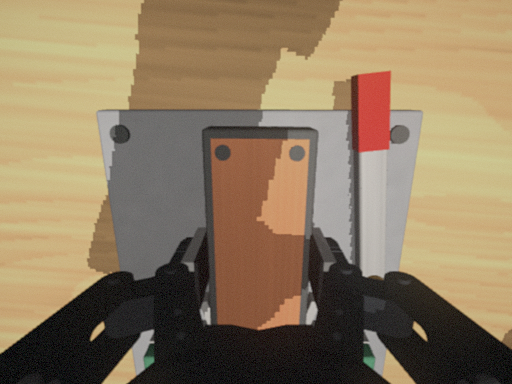

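The plate hangs over the lane, square with the bed: front corners at (98,111) and (421,111), and plate and bed are both centred near column 260. Lowering it.

drive_tool --pt "0.2 0 0 0.12 0" --pt "0.2 0 0 0.24 0" --pt "0.2 0 0 0.28 0" --pt "0.2 0 0 0.305 0" --pt "0.2 0 0 0.315 0" --pt "0.2 0 0 0.315 0"

```text
time: 8.38
eef_pos: [0.5447, -0.2121, 0.0194]
orientation: [0.0, -0.044, 0.999, -0.0]
force: [0.7, -0.3, -5.1]
finger_gap: 0.0483
```

Run:
```python
from h import *
plan([.595,-.2058,.0205],3.2316)
m=imaging.camera_model("wrist"); im=imaging.capture("wrist"); cv2.imwrite(f"pics/w6.png",im[:,:,::-1])
P=frame([.659,-.2,.09],np.array([[-180,-105,18],[-180,105,18],[-62,80,36]])/1e3); print(proj(m,P))
```

```text
t 8.38 p [ 0.5447 -0.2121  0.0194] h 3.2298 F [ 0.7 -0.3 -5.1] gap 0.0483 
shift frac [-0.338  0.013 -0.008] turn frac -0.001 turn rows>= 0.00942022806471836 norm mm 50.71729627149302
[[ 41.72461765 115.86283429]
 [479.59620299 115.59544282]
 [410.22211085 344.24236639]]
```

View pics/w6.png

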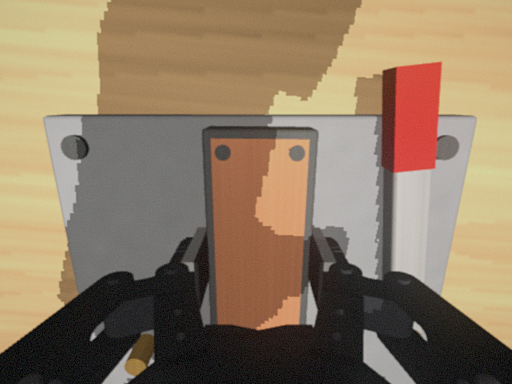

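drive_tool --pt "0.2 0 0.012 0.008 0" --pt "0.2 0 0.012 0.012 0" --pt "0.2 0 0.012 0.012 0"

```text
time: 8.8
eef_pos: [0.5448, -0.2117, 0.019]
orientation: [0.001, -0.044, 0.999, -0.001]
force: [-2.7, -2.3, 8.2]
finger_gap: 0.0483
```

drive_tool --pt "0.2 0 0.009 -0.003 0" --pt "0.2 -0.08 0.009 -0.003 0" --pt "0.2 -0.16 0.009 -0.003 0" --pt "0.2 -0.24 0.009 -0.003 0" --pt "0.2 -0.32 0.009 -0.003 0" --pt "0.2 -0.34 0.009 -0.003 0" --pt "0.2 -0.34 0.009 -0.003 0"

```text
time: 9.68
eef_pos: [0.5933, -0.2052, 0.019]
orientation: [-0.002, -0.044, 0.999, -0.0]
force: [-9.2, -1.1, 14.2]
finger_gap: 0.048
```

Run:
```python
from h import *
plan([.595,-.2058,.0205],3.2316)
for n in ("side","wrist"):
    im=imaging.capture(n); 
    if n=="side": im=cv2.resize(im[110:270,180:380],None,fx=4,fy=4,interpolation=cv2.INTER_CUBIC)[:600]
    cv2.imwrite(f"pics/{n}7.png",im[:,:,::-1])
```

```text
t 9.68 p [ 0.5933 -0.2052  0.019 ] h 3.2291 F [-9.2 -1.1 14.2] gap 0.048 
shift frac [-0.011 -0.005 -0.01 ] turn frac -0.001 turn rows>= 0.013570661768255053 norm mm 2.364529010339277
```

View pics/side7.png

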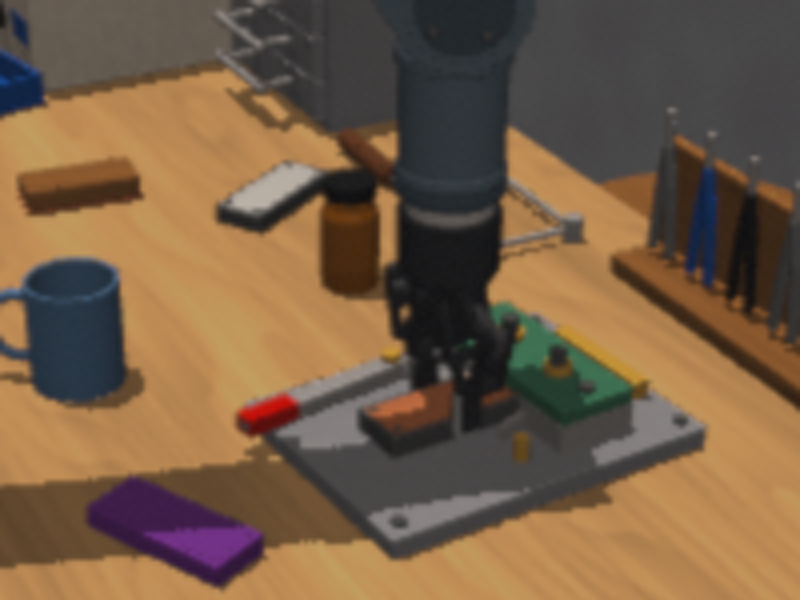

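View pics/wrist7.png

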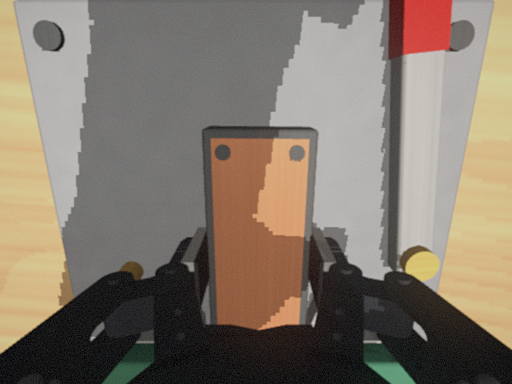

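drive_tool --pt "0.75 0 0 -0.005 0" --pt "0.75 0 0 -0.005 0" --pt "0.75 0 0 -0.005 0" --pt "0.75 0 0 -0.005 0" --pt "0.75 0 0 -0.15 0" --pt "0.75 0 0 -0.4 0" --pt "0.35 0.3 0 -0.4 0" --pt "0.35 0.62 0 -0.4 0" --pt "0.35 0.62 0 -0.4 0" --pt "0.35 0.62 0 -0.4 0"

```text
time: 11.02
eef_pos: [0.5037, -0.2127, 0.079]
orientation: [0.001, -0.044, 0.999, -0.0]
force: [0.6, 0.1, -0.2]
finger_gap: 0.0297
```

Run:
```python
from h import *
t=frame([.659,-.2,.09],[[-.155,0,.0215]])[0]
plan(t,3.2316)
for n in ("wrist",):
    im=imaging.capture(n); 
    cv2.imwrite(f"pics/{n}8.png",im[:,:,::-1])
```

```text
t 11.03 p [ 0.5037 -0.2127  0.079 ] h 3.2299 F [ 0.6  0.1 -0.2] gap 0.0297 
shift frac [-0.005 -0.008  0.384] turn frac -0.001 turn rows>= 0.00928700057658941 norm mm 57.55644952592107
```

View pics/wrist8.png

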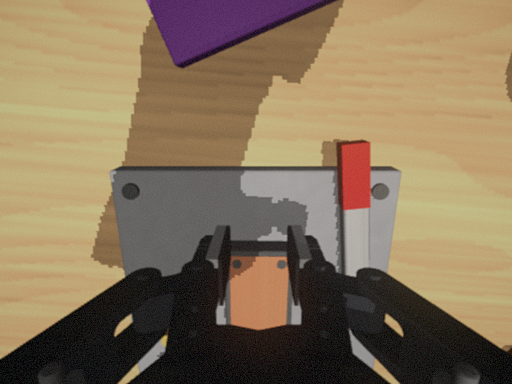

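drive_tool --pt "0.35 0 -0.008 0.15 0" --pt "0.35 0 -0.008 0.3 0" --pt "0.35 0 -0.008 0.38 0" --pt "0.35 0 -0.008 0.38 0"

```text
time: 11.58
eef_pos: [0.5026, -0.2134, 0.0202]
orientation: [-0.0, -0.044, 0.999, 0.0]
force: [-0.7, -0.9, 0.2]
finger_gap: 0.0298
```

drive_tool --pt "0.35 -0.06 0 0 0" --pt "0.35 -0.12 0 0 0" --pt "0.35 -0.18 0 0 0" --pt "0.35 -0.24 0 0 0" --pt "0.35 -0.3 0 0 0" --pt "0.35 -0.36 0 0 0" --pt "0.35 -0.42 0 0 0" --pt "0.35 -0.48 0 0 0" --pt "0.35 -0.5 0 0 0"

```text
time: 12.7
eef_pos: [0.5767, -0.2072, 0.0207]
orientation: [-0.001, -0.044, 0.999, 0.0]
force: [-4.9, -0.5, 4.3]
finger_gap: 0.0297
```

Run:
```python
from h import *
t=frame([.659,-.2,.09],[[-.061,0,.0215]])[0]
plan(t,3.2316)
for n in ("side","wrist"):
    im=imaging.capture(n); 
    if n=="side": im=cv2.resize(im[110:270,180:380],None,fx=4,fy=4,interpolation=cv2.INTER_CUBIC)[:600]
    cv2.imwrite(f"pics/{n}9.png",im[:,:,::-1])
```

```text
t 12.7 p [ 0.5767 -0.2072  0.0207] h 3.23 F [-4.9 -0.5  4.3] gap 0.0297 
shift frac [-0.144 -0.001 -0.005] turn frac -0.001 turn rows>= 0.008810082637371609 norm mm 21.658404760464578
```

View pics/side9.png

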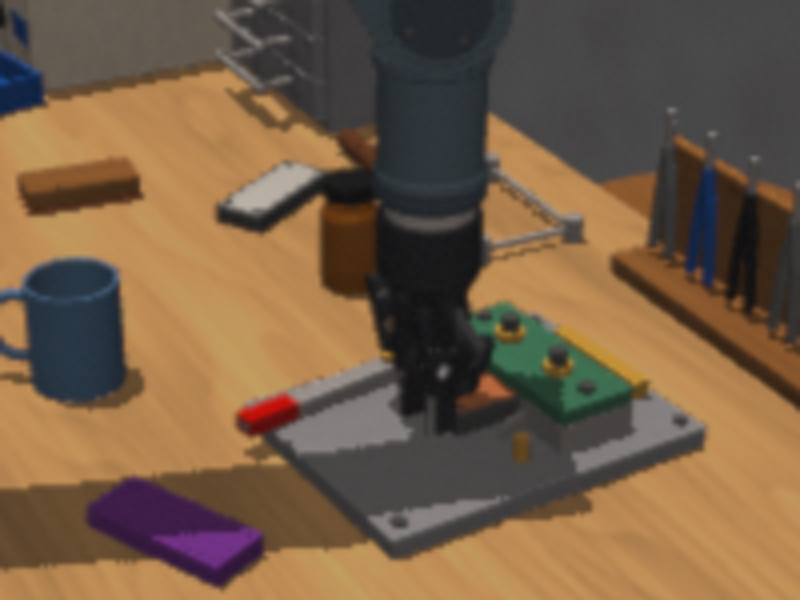

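View pics/wrist9.png

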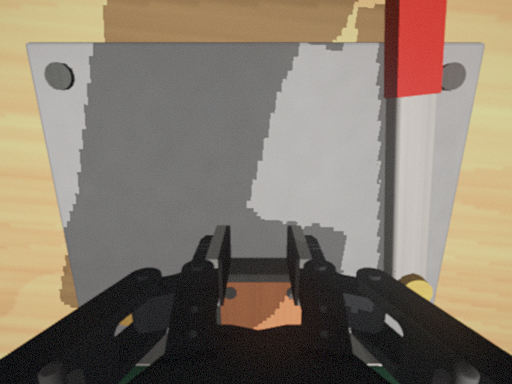

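drive_tool --pt "0.35 -0.03 0 0 0" --pt "0.35 -0.06 0 0 0" --pt "0.35 -0.09 0 0 0" --pt "0.35 -0.11 0 0 0" --pt "0.35 -0.11 0 0 0"

```text
time: 13.42
eef_pos: [0.5942, -0.2055, 0.0206]
orientation: [0.001, -0.044, 0.999, -0.0]
force: [-1.3, -0.0, -0.8]
finger_gap: 0.0304
```

drive_tool --pt "0.35 -0.007 0 0 0" --pt "0.35 -0.014 0 0 0" --pt "0.35 -0.014 0 0 0"

```text
time: 13.8
eef_pos: [0.5956, -0.2055, 0.0207]
orientation: [0.0, -0.044, 0.999, -0.0]
force: [-4.0, -0.0, -0.4]
finger_gap: 0.03
```

drive_tool --pt "0.35 -0.007 0 0 0" --pt "0.35 -0.014 0 0 0" --pt "0.35 -0.014 0 0 0"

```text
time: 14.18
eef_pos: [0.598, -0.2053, 0.0207]
orientation: [0.0, -0.044, 0.999, -0.0]
force: [-2.6, -0.4, -1.6]
finger_gap: 0.0302
```

drive_tool --pt "0.35 -0.007 0 0 0" --pt "0.35 -0.014 0 0 0" --pt "0.35 -0.014 0 0 0"

```text
time: 14.55
eef_pos: [0.5981, -0.2053, 0.0206]
orientation: [-0.002, -0.044, 0.999, 0.0]
force: [-8.5, -0.3, 3.5]
finger_gap: 0.0299
```

drive_tool --pt "0.35 -0.007 0 0 0" --pt "0.35 -0.014 0 0 0" --pt "0.35 -0.014 0 0 0"

```text
time: 14.92
eef_pos: [0.5982, -0.2053, 0.0205]
orientation: [-0.003, -0.044, 0.999, 0.001]
force: [-12.4, -0.5, 9.2]
finger_gap: 0.0302
```

Run:
```python
from h import *
plan([0.6,-.2,.02],3.2316)
for n in ("scene","wrist"):
    im=imaging.capture(n); 
    if n=="scene": im=cv2.resize(im[140:260,145:285],None,fx=5,fy=5,interpolation=cv2.INTER_CUBIC)
    cv2.imwrite(f"pics/{n}10.png",im[:,:,::-1])
```

```text
t 14.93 p [ 0.5982 -0.2053  0.0205] h 3.229 F [-12.4  -0.5   9.2] gap 0.0302 
shift frac [-0.015  0.034  0.004] turn frac -0.001 turn rows>= 0.014099758180952994 norm mm 5.632917679065019
```

View pics/scene10.png

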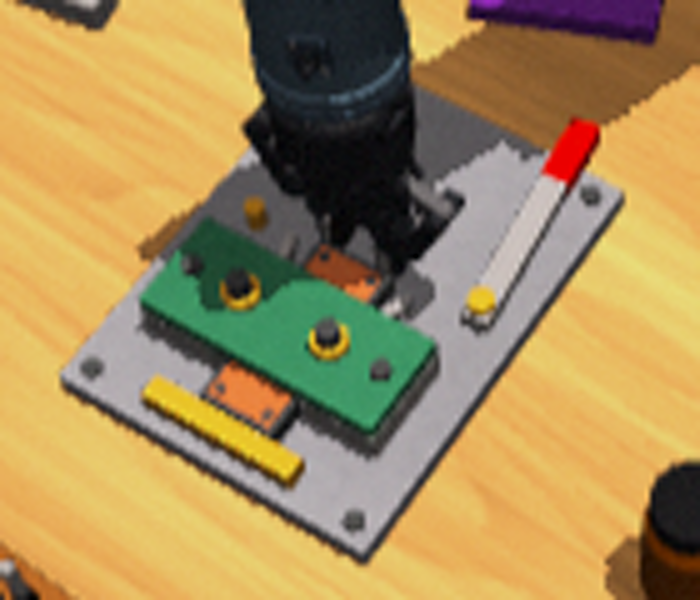

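View pics/wrist10.png

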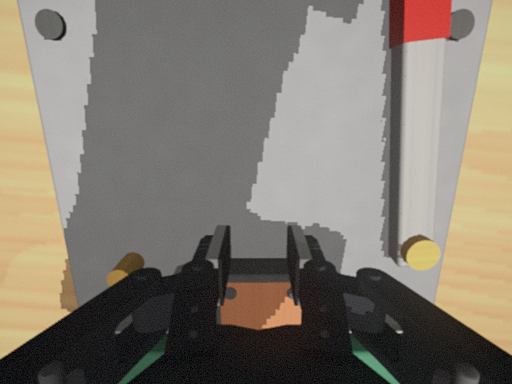

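Home: in the scene crop the leading end touches the brass stop at about (215,400) to (290,430), and the push force rose while the tool stopped advancing. Next I back off, lift, and go round to the outer side of the bar.

drive_tool --pt "0.35 0.05 0 0 0" --pt "0.35 0.15 0 0 0" --pt "0.2 0.3 0 -0.3 0" --pt "0 0.5 0.2 -0.55 0" --pt "0 0.75 0.5 -0.55 0" --pt "0 0.75 0.78 -0.55 0" --pt "0 0.75 0.78 -0.55 0"

```text
time: 15.9
eef_pos: [0.4808, -0.0945, 0.104]
orientation: [0.002, -0.047, 0.999, 0.001]
force: [1.0, 0.1, 0.1]
finger_gap: 0.0
```

Run:
```python
from h import *
p=[.659,-.2,.09]
t=frame(p,[[-.181,.112,.0235]])[0]
plan(t,3.2316)
m=imaging.camera_model("wrist"); im=imaging.capture("wrist")
cv2.imwrite(f"pics/w11.png",im[:,:,::-1])
S=imaging.capture("scene");cv2.imwrite("pics/s11.png",cv2.resize(S[140:260,145:285],None,fx=5,fy=5,interpolation=cv2.INTER_CUBIC)[:,:,::-1])
```

```text
t 15.9 p [ 0.4808 -0.0945  0.104 ] h 3.2357 F [1.  0.1 0.1] gap 0.0 
shift frac [ 0.087 -0.06   0.536] turn frac 0.002 turn rows>= 0.021758894472036314 norm mm 82.00728033367797
```

View pics/w11.png

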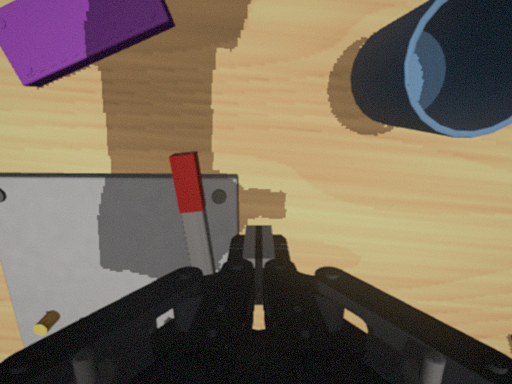

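View pics/s11.png

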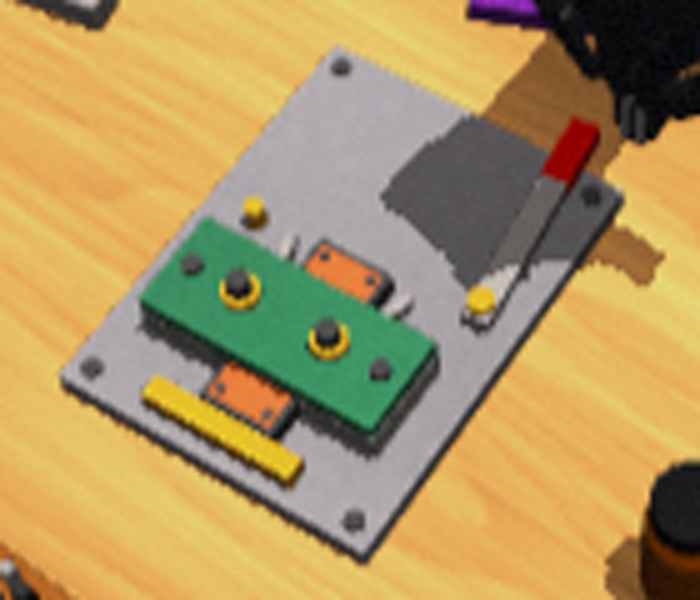

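drive_tool --pt "0 0.04 -0.03 0.2 0" --pt "0 0.07 -0.05 0.4 0" --pt "0 0.08 -0.05 0.5 0" --pt "0 0.08 -0.05 0.53 0" --pt "0 0.08 -0.05 0.53 0"

```text
time: 16.62
eef_pos: [0.4689, -0.1071, 0.0241]
orientation: [0.001, -0.044, 0.999, -0.0]
force: [0.0, -0.6, 0.5]
finger_gap: -0.0002
```

Run:
```python
from h import *
p=[.659,-.2,.09]
pos,h,o=pose()
print(pos,o["force"],h)
for a,r,off in ((1.4,.117,.027),(1.2,.117,.026),(1.0,.117,.026),(.8,.117,.025),(.6,.117,.024),(.4,.117,.022),(.25,.117,.021),(.12,.117,.021),(.06,.117,.020),(0,.117,.020)):
    L=[-.062+r*-np.sin(a)-off*np.cos(a), .08-r*np.cos(a)+off*np.sin(a), .0235]
    t=frame(p,[L])[0]; d=t-pos
    print(a,np.round(L,3),np.round(np.array([d[0]*np.cos(h)+d[1]*np.sin(h), d[0]*np.sin(h)-d[1]*np.cos(h),-d[2]])/.15,3))
im=imaging.capture("wrist");cv2.imwrite(f"pics/w12.png",im[:,:,::-1])
```

```text
[ 0.4689403  -0.10710457  0.02405301] [ 0.01258159 -0.57925641  0.52245527] 3.2295962545215864
1.4 [-0.182  0.087  0.024] [ 0.006 -0.153  0.004]
1.2 [-0.18   0.062  0.024] [-0.004 -0.318  0.004]
1.0 [-0.174  0.039  0.024] [-0.044 -0.473  0.004]
0.8 [-0.163  0.016  0.024] [-0.119 -0.621  0.004]
0.6 [-0.148 -0.003  0.024] [-0.222 -0.75   0.004]
0.4 [-0.128 -0.019  0.024] [-0.356 -0.858  0.004]
0.25 [-0.111 -0.028  0.024] [-0.466 -0.918  0.004]
0.12 [-0.097 -0.034  0.024] [-0.562 -0.954  0.004]
0.06 [-0.089 -0.036  0.024] [-0.615 -0.967  0.004]
0 [-0.082 -0.037  0.024] [-0.662 -0.976  0.004]
```

View pics/w12.png

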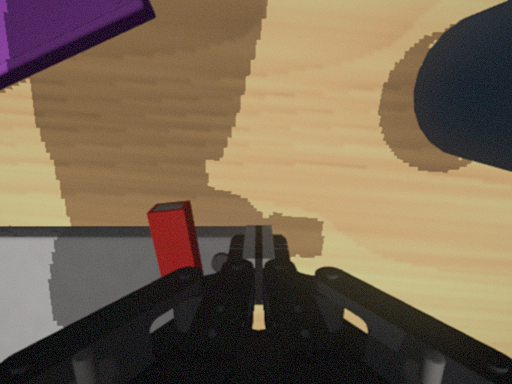

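drive_tool --pt "0 0 -0.08 0.004 0" --pt "0 0 -0.15 0.004 0" --pt "0 0 -0.23 0.004 0" --pt "0 0 -0.32 0.004 0" --pt "0 -0.02 -0.4 0.004 0" --pt "0 -0.045 -0.475 0.004 0" --pt "0 -0.08 -0.55 0.004 0" --pt "0 -0.12 -0.62 0.004 0" --pt "0 -0.17 -0.69 0.004 0" --pt "0 -0.22 -0.75 0.004 0" --pt "0 -0.29 -0.81 0.004 0" --pt "0 -0.36 -0.86 0.004 0"

```text
time: 18.18
eef_pos: [0.534, -0.231, 0.023]
orientation: [-0.0, -0.044, 0.999, 0.0]
force: [-0.8, 1.9, -0.2]
finger_gap: -0.0001
```

Run:
```python
from h import *
p=[.659,-.2,.09]
pos,h,o=pose()
print(pos,o["force"],h)
for a,r,off in ((.25,.117,.021),(.12,.117,.021),(.06,.117,.020),(0,.117,.020),(0,.117,.017)):
    L=[-.062+r*-np.sin(a)-off*np.cos(a), .08-r*np.cos(a)+off*np.sin(a), .0235]
    t=frame(p,[L])[0]; d=t-pos
    print(a,np.round(L,3),np.round(np.array([d[0]*np.cos(h)+d[1]*np.sin(h), d[0]*np.sin(h)-d[1]*np.cos(h),-d[2]])/.15,3))
im=imaging.capture("wrist");cv2.imwrite(f"pics/w13.png",im[:,:,::-1])
S=imaging.capture("scene");cv2.imwrite("pics/s13.png",cv2.resize(S[140:260,145:285],None,fx=5,fy=5,interpolation=cv2.INTER_CUBIC)[:,:,::-1])
```

```text
[ 0.53399008 -0.2310379   0.02299756] [-0.79453338  1.87318195 -0.19062335] 3.2298112720237873
0.25 [-0.111 -0.028  0.024] [-0.107 -0.056 -0.003]
0.12 [-0.097 -0.034  0.024] [-0.203 -0.093 -0.003]
0.06 [-0.089 -0.036  0.024] [-0.256 -0.106 -0.003]
0 [-0.082 -0.037  0.024] [-0.302 -0.115 -0.003]
0 [-0.079 -0.037  0.024] [-0.322 -0.115 -0.003]
```

View pics/w13.png

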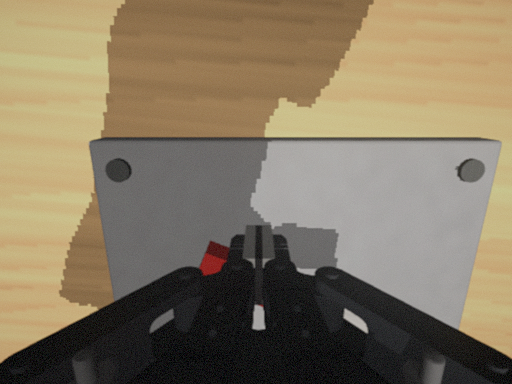

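View pics/s13.png

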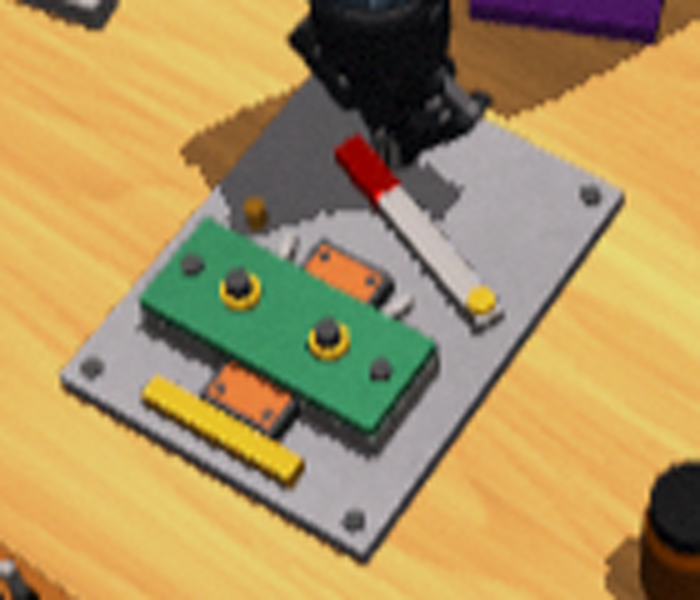

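The bar is swinging (red end at (365,165) in the crop, roughly 0.4 rad). I'll continue to the pin.

drive_tool --pt "0 -0.05 -0.03 0 0" --pt "0 -0.11 -0.06 0 0" --pt "0 -0.16 -0.08 0 0" --pt "0 -0.21 -0.095 0 0" --pt "0 -0.25 -0.105 0 0" --pt "0 -0.28 -0.11 0 0" --pt "0 -0.3 -0.115 0 0" --pt "0 -0.3 -0.115 0 0"

```text
time: 19.27
eef_pos: [0.5801, -0.244, 0.0232]
orientation: [0.0, -0.044, 0.999, -0.0]
force: [1.1, -0.4, -0.2]
finger_gap: 0.0002
```

drive_tool --pt "0 -0.01 0 0 0" --pt "0 -0.02 0 0 0" --pt "0 -0.02 0 0 0"

```text
time: 19.65
eef_pos: [0.5806, -0.2441, 0.023]
orientation: [-0.002, -0.044, 0.999, 0.0]
force: [-5.8, -0.3, 4.7]
finger_gap: 0.0004
```

drive_tool --pt "0 -0.01 0 0 0" --pt "0 -0.02 0 0 0" --pt "0 -0.02 0 0 0"

```text
time: 20.02
eef_pos: [0.5807, -0.2442, 0.0226]
orientation: [-0.004, -0.043, 0.999, 0.001]
force: [-12.2, -0.4, 9.1]
finger_gap: 0.0
```

The bar is stopped at the pin, with force rising and no advance. Backing away and checking.

drive_tool --pt "0 0.05 0 0 0" --pt "0 0.15 0 0 0" --pt "0 0.3 0 -0.1 0" --pt "0 0.4 0 -0.4 0" --pt "0 0.5 0.2 -0.8 0" --pt "0 0.5 0.5 -1 0" --pt "0 0.5 0.8 -1 0" --pt "0 0.5 0.8 -1 0" --pt "0 0.5 0.8 -1 0"

```text
time: 21.15
eef_pos: [0.5001, -0.1309, 0.1731]
orientation: [0.0, -0.044, 0.999, -0.0]
force: [0.6, -0.8, -0.3]
finger_gap: -0.0003
```

Run:
```python
from h import *
import pickle
plan([.6,-.2,.2],3.2316)
m=imaging.camera_model("wrist"); im=imaging.capture("wrist");cv2.imwrite(f"pics/w14.png",im[:,:,::-1])
S=imaging.capture("scene");cv2.imwrite("pics/s14f.png",S[:,:,::-1]);cv2.imwrite("pics/s14.png",cv2.resize(S[140:260,145:285],None,fx=5,fy=5,interpolation=cv2.INTER_CUBIC)[:,:,::-1])
D=imaging.capture("side");cv2.imwrite("pics/d14.png",cv2.resize(D[140:260,200:360],None,fx=5,fy=5,interpolation=cv2.INTER_CUBIC)[:,:,::-1])
```

```text
t 21.15 p [ 0.5001 -0.1309  0.1731] h 3.2298 F [ 0.6 -0.8 -0.3] gap -0.0003 
shift frac [-0.623 -0.517 -0.179] turn frac -0.001 turn rows>= 0.009848323099756756 norm mm 124.38007946513608
```

View pics/s14.png

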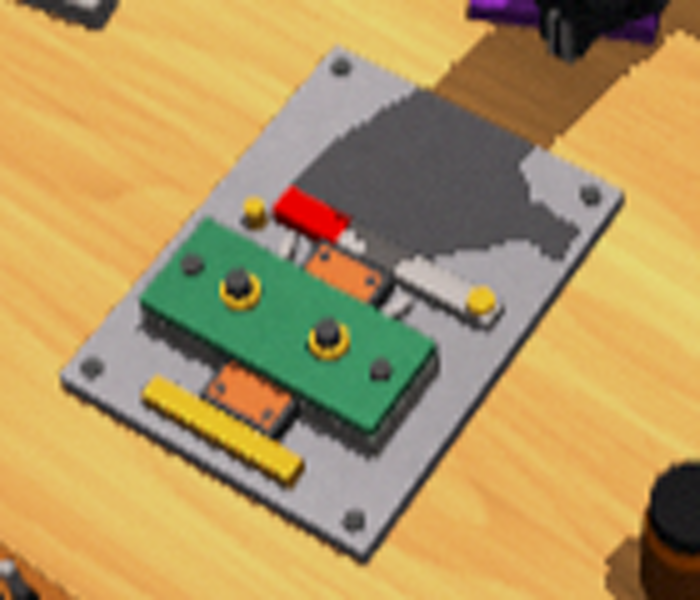

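View pics/d14.png

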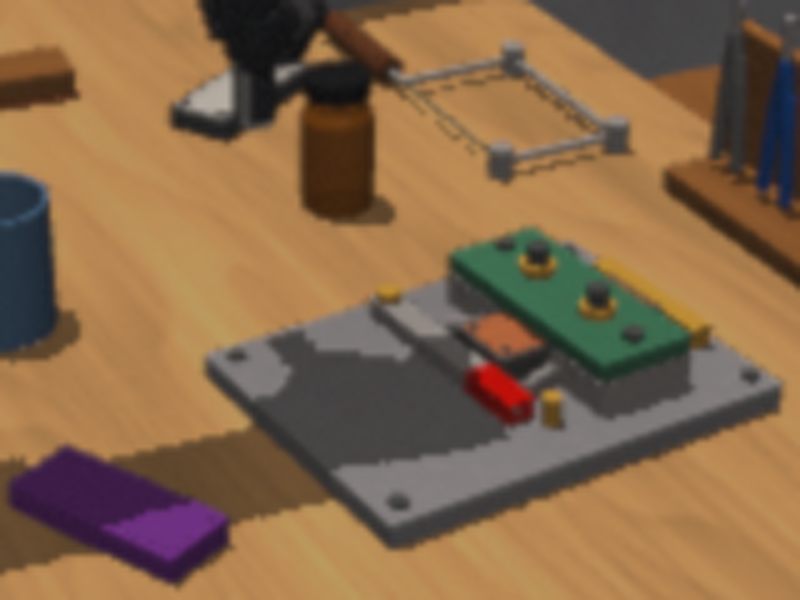

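View pics/s14f.png

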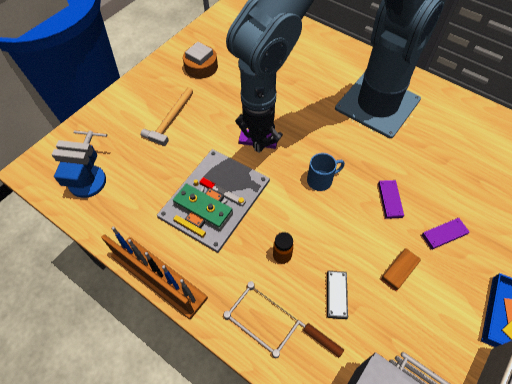

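Run:
```python
from h import *
S=imaging.camera_model("scene"); im=cv2.imread("pics/s14.png")
p=[.6585,-.2,.088]
for a,col in((0,(255,0,0)),(.06,(0,255,255))):
    d=np.array([-np.sin(a),-np.cos(a)]); n=np.array([-np.cos(a),np.sin(a)]); c=np.array([-.062,.08])
    P=[[*(c+d*l+n*s),.032] for l,s in((0,.009),(.14,.009),(.14,-.009),(0,-.009))]
    uv=(proj(S,frame(p,P))-[145,140]+.5)*5-.5
    cv2.polylines(im,[uv.round().astype(int)],True,col,1)
cv2.imwrite("pics/s14o.png",cv2.resize(im[150:350,220:520],None,fx=2.6,fy=2.6))
```

```text
(no output)
```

View pics/s14o.png

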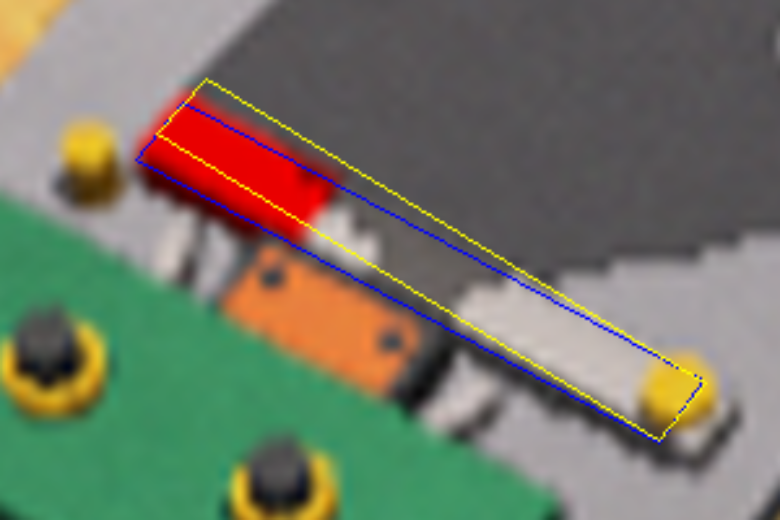

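The bar matches the outline for 0 rad (blue), parallel to it and clear of the 0.06 rad outline (yellow). Handing in.

```bash
python3 -c "
from plant import r
print(r.get_obs()['force'], r.sign_off())"
```

```text
the job is handed in; nothing more can be done
[-0.2822915   0.76261417  0.42900488] None
```

The copper-topped plate is home under the bridge and the lock bar is shut behind it. I handed the job in at about 21 s of the 72 s allowed.

**What I did:** The bar was already open at about 1.49 rad, so I left it there. I gripped the plate, laid it on the bed and slid it about 20 mm into the tunnel while holding it. I then pushed its tail with two half-open fingers until it stopped, swung the bar shut with closed fingers and backed well clear.

**Last checks:**
- **Plate:** it stopped against the brass back stop, with force rising to about 12 N and no further advance. The pictures show it straight in the tunnel and touching the stop.
- **Bar:** it stopped the same way at about 12 N. Its picture lies on the projected 0 rad outline, apart from a roughly 2 mm shift along the whole bar. The finger was 21 mm further back than in the plate push, which matches the 18 mm bar plus the 3 mm gap.
- **Bystanders:** in the last full picture the other plate, sanding block, jar, saw frame, hammer and mug look where they were at the start. I judged this by eye and did not measure them.

**Disagreements:** In close wrist views the bed appeared about 2% narrower than the calibration predicts, probably lens distortion, but its centre agreed. My first side-camera fit of the press had one bad point, a bed corner hidden by the bar, so I did not use it.

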